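# Take the pressure transmitter off its quick coupling and stand it away

## Task

Uncouple the pressure transmitter from the test manifold: push the coupling's sprung sleeve right back until the transmitter is let go and lifts a little, then pull the transmitter straight out so that the sleeve snaps forward again. Stand the transmitter nose down, fully home, in the empty grey stand and let go. It is a delicate instrument: never press on the sleeve or pull at the transmitter with more than 20 N, set it down gently, and leave the other transmitters, the meter and the screwdriver alone.

Things in the scene. Friction and masses are not known exactly. Their poses are not given: they have to be found in the camera images.
- transmitter: Pressure transmitter to uncouple: steel, upright, about 0.13 kg, round about z. Origin: underside centre of its nose. Heights above it: nose dia 16 from 0 to 40 mm (ball-shaped tip, locking groove near 19 mm), body dia 24 from 40 to 75 mm (its underside is a shoulder), black connector dia 12 from 75 to 80 mm. At first locked in the coupling with under 1 mm of play: do not pull it yet.
- transmitter_grip (a point): Where to grip the transmitter, moving with it: on the axis of its dia 24 mm body, 65 mm above its origin (10 mm below the body's top), so that the fingertips stay clear of the stand when it is seated.
- coupling: Fixed test manifold: aluminium block 70 x 165 x 30 mm (local x, y, z; y from -45 to 120 mm), the quick coupling upright on its z axis, and a round gauge (dia 58, top at 72 mm) at local y = 87 mm. Origin: on the coupling's axis at table height, z up. Locked, the transmitter's origin is 47 to 48 mm above this origin, its shoulder at 87 to 88, its top at 128 mm.
- coupling_mouth (a point): Mouth of the coupling's core tube (outer dia 27, bore 18 mm), 86 mm above the table. A slow valve spring lifts the unlocked transmitter 7 to 8 mm; its nose then holds the pawls open and so the sleeve back at 8 to 9 mm, even when let go. It comes out straight up against up to 8 N of drag; after a rise of about 16 mm in all the pawls close and the sleeve is forward again; after 40 mm it is clear.
- sleeve (a joint): Sleeve travel in m: 0 = forward (up, locked), 0.010 = fully back (down) on a hard stop. Spring: 3 N at first, 6 to 7 N at the stop. Only its last millimetre frees the transmitter, so push slowly until the stop is felt (force rising to about 12 N), and hold a moment. The sleeve (brass skirt, steel flange on top) is pushed down at the flange, by fingertips either side of the transmitter.
- sleeve_top (a point): Centre of the upper face of the sleeve's flange, which is 56 mm in diameter, 8 mm thick, with a bore of 29 mm; 85 mm above the table when forward, 75 mm when fully back. Moves with the sleeve.
- stand: The empty one of three like grey plastic stands, fixed: block 50 x 50 x 45 mm, one upright hole in the middle of its top, dia 18 mm, 42 mm deep, 2 mm chamfer. Origin: underside centre, on the hole's axis, z up. A seated transmitter rests with its shoulder on the stand's top: its origin is then 5 mm above the stand's origin.
- stand_b: A second like stand, holding transmitter_b. Origin: underside centre.
- stand_c: A third like stand, holding transmitter_c. Origin: underside centre.
- transmitter_b: Another transmitter of the same shape, loose in stand_b; leave alone.
- transmitter_c: Another transmitter of the same shape, loose in stand_c; leave alone.
- meter: Yellow multimeter, 190 x 90 x 40 mm (local x, y, z), loose on the table; leave alone. Origin: underside centre.
- screwdriver: Screwdriver 170 mm long, loose on the table, lying along its local x; leave alone.

How it is judged:
By the outcome, as a careful person would: the job done as asked, in the order asked, and still so for the second after the job is handed in, with the robot touching nothing.
It also fails if it takes over 54 s, if anything falls off the work surface, if the arm or the gripper's body presses on something with over 40 N, if the wrist force passes 120 N, or if a joint passes its speed limit or range.

## Robot

A 6-joint arm with a two-finger parallel gripper is mounted at the origin on the work surface. World frame = base frame: x ahead of the robot, y to its left, z up, the work surface at z = 0. Lengths are in m, angles in degrees, forces in N, time in s.
With the tool pointing down it reaches from about 0.3 to 0.75 m from the base axis. Payload 8.5 kg.
Tool frame: the origin (TCP) lies midway between the tips of the shut fingers; the grasp point (between the pads) lies 19 mm behind it (env.tcp_to_grasp is the z of the grasp point in the tool frame, in m); z points along the fingers, y is the line along which they close (so a half turn about z gives the same grasp; the last joint's range is limited). The gripper opens to 85 mm and grips with 20 to 120 N. Pads are 22 mm wide; open, the fingers measure 114 mm over their backs; the gripper's body (76 mm by 85 mm) begins 54 mm behind the grasp point. The pads swing forward as they close: fully open they stand 13 mm farther back than shut.
Start: joints at [-84.7, 21.807, 74.336, -0, 83.858, -12.336], TCP at [0.167, -0.524, 0.231] pointing down, gripper open.
Joint ranges: [-178.18, 178.18], [-50.72, 133.34], [12.68, 142.11], [-81.47, 261.47], [9.98, 163.14], [-165.26, 165.26]. Speed limits (degrees/s): [136.94, 136.94, 180, 180, 180, 180].

## Interface

Orientations are given as a 3x3 rotation matrix whose columns are the frame's x, y, z axes.
In Python, from rig import env, imaging, job, models gives the robot as it stands. The module is installed in compiled form; this text tells all that it offers.
- The arm moves only by the tool jog_arm, never from a script. Its argument "plan" is text: rows parted by semicolons, each of 7 numbers parted by spaces: the turn, a rotation vector about the tool's x, y, z in degrees, then the shift along the tool's x, y, z in cm, then the closure in counts, from 0 (fully open) to 255 (shut). In form: rx ry rz x y z claw; .... A call has 1 to 10 rows; each row shifts and turns the commanded pose from where the row before left it, along the tool's axes as they then stand; what a row does not reach is not made up. A row lasts 1/12 s, in which the tool goes at most 41.7 mm and 7.16 degrees, less where a joint would pass 70% of its speed; a pose out of reach is approached as far as the arm can. A call with a gripper value outside its range is refused whole. The fingers move at their own pace and stop on an object; "grip_force" is the grip in N (left out, the last holds). Time passes only in rows, so rows that do not move let the fingers close. It gives the time, the measured TCP pose, the force, the opening and the grip force at its end, in the units of the state.
- env.observe(): the state, without advancing time (a new reading comes with each control period).
- imaging.get_image(name): name is "side" or "top"; returns a dict with "pixels" (400x640x3 uint8, red, green, blue), "depth" (400x640 float32, m along the optical axis (not along the pixel's ray), 0 where there is no reading), "fov_y" (degrees; the focal length in pixels is half the picture's height over the tangent of half this angle, whatever the lens; pixels are square), "cx", "cy" (the principal point, pixels), "world_from_camera" (4x4, takes a point from camera to world coordinates). Camera axes: x right, y down, z forward; pixel columns grow to the right and rows downward; lengths in m; the calibration is good to about 2 mm. A picture is of the moment at which its call begins.
- job.close_job(): hands the job in; it is judged then, once.
Trained networks look in the newest picture that a camera, given by its name, has taken for a name from the list of things; names that differ only in an ending like _2 or _b are one class to them, and where a whole thing is asked for, a point or a joint stands for the part that bears it (a point fixed in the world has none). Each returns a list of dicts, best first, with "confidence" (0 to 1); they miss things now and then, are a little off and sometimes report something else, mostly with a low value. They report only what shows in the picture. A call takes as long as a camera call.
- models.outline_of(camera, query): "region" (400x640 bool, what is visible of it) and "bbox" ([centre column, centre row, width, height] in pixels, round what is visible of it).
- models.tip_of(camera, query): "at" ([column, row] in pixels: a listed point, or the origin of a listed thing).
The state is a dict: "time_s": time; "q": joint angles; "qvel": joint speeds; "joint_efforts": joint torques, N m; "position": TCP position; "tool_rot": TCP orientation; "ft_force": force on the tool from outside, world axes, zero at the start; "wrist_torque": the same for the moment, N m; "grip_width": finger opening in m; "gripper_force": force on a finger pad.
Only numpy, scipy, OpenCV 4.12 (cv2) and the standard library are available. Lean on these libraries where they do the work, as an engineer would, in place of code of your own. Each camera call takes 0.05 s, during which the arm holds its last target. There are 200 camera calls.

## Working session

There is one attempt and no reset: what is moved stays moved. The work goes in short steps, Python scripts to look and compute and a tool call to move; the robot and the scene stay as the last step left them, time stands still between calls to the robot, and variables do not carry over. Pictures are saved under pics/ and viewed, at most 10 in all, crops included, and the job is handed in when it is done.

Besides the shell and the picture viewer there is one more tool, called after ">>>" as name(argument=value, ...) on one line, values as JSON. jog_arm: Moves the arm, as the interface text tells. Its arguments: {"type":"object","properties":{"plan":{"type":"string"},"grip_force":{"type":"number"}},"required":["plan"]}

```bash
mkdir -p pics; cat > h.py <<'E'
import numpy as np, cv2
from rig import env, imaging, job, models
np.set_printoptions(precision=4,suppress=True)
def get(n):
    im=imaging.get_image(n); return im
def P(im,u,v,d=None):
    f=200/np.tan(np.radians(im['fov_y']/2)); T=np.array(im['world_from_camera'])
    if d is None: d=im['depth'][int(round(v)),int(round(u))]
    return (T@[(u-im['cx'])/f*d,(v-im['cy'])/f*d,d,1])[:3]
def ray_z(im,u,v,z):
    a=np.array(im['world_from_camera'])[:3,3]; b=P(im,u,v,1.0); return a+(b-a)*(z-a[2])/(b[2]-a[2])
def cloud(im):
    f=200/np.tan(np.radians(im['fov_y']/2)); T=np.array(im['world_from_camera'])
    v,u=np.mgrid[:400,:640]; d=im['depth']
    p=np.stack([(u-im['cx'])/f*d,(v-im['cy'])/f*d,d,np.ones_like(d)],-1)@T.T
    p[d==0]=np.nan
    return p[...,:3]
E
python3 - <<'E'
from h import *
for n in ['top','side']:
    im=get(n); cv2.imwrite(f'pics/{n}1.png',im['pixels'][...,::-1])
    print(n,im['fov_y'],im['cx'],im['cy'],np.array(im['world_from_camera']))
    for q in ['transmitter','transmitter_grip','coupling','coupling_mouth','sleeve_top','stand']:
        for r in models.tip_of(n,q)[:4]: print(q,np.round(r['confidence'],2),np.round(r['at'],1),P(im,*r['at']))
s=env.observe(); print(s['position'],s['tool_rot'],s['ft_force'],s['grip_width'],s['time_s'])
E
```

```text
top 48.98953695588966 307.03405279219743 203.10211092914912 [[ 0.0221 -0.9807  0.1942  0.4326]
 [-0.9997 -0.0233 -0.004  -0.025 ]
 [ 0.0084 -0.1941 -0.9809  0.9467]
 [ 0.      0.      0.      1.    ]]
transmitter 0.58 [345.7 265.3] [ 0.4816 -0.1065  0.0848]
transmitter 0.5 [384.6 231.4] [ 0.5534 -0.188   0.0589]
transmitter_grip 0.59 [220.2 238.2] [0.524  0.1324 0.1282]
coupling 0.73 [231.9 245.6] [0.5148 0.1168 0.0856]
coupling_mouth 0.69 [224.  239.5] [0.5222 0.1259 0.1241]
coupling_mouth 0.32 [224.9 241. ] [0.5196 0.1243 0.123 ]
sleeve_top 0.57 [226.4 237. ] [0.5274 0.1222 0.1211]
stand 0.95 [385.2 233.5] [ 0.5512 -0.1922  0.0426]
stand 0.94 [430.8 237.6] [ 0.5446 -0.286   0.045 ]
side 46.326229139687555 320.0347321401915 201.17897470197755 [[ 0.9615 -0.165   0.2199  0.3752]
 [-0.2747 -0.5515  0.7877 -0.8355]
 [-0.0087 -0.8177 -0.5756  0.6561]
 [ 0.      0.      0.      1.    ]]
transmitter 0.77 [325.3 276.1] [ 0.5547 -0.2238  0.0351]
transmitter 0.71 [274.7 174.3] [0.5272 0.1091 0.0669]
transmitter 0.69 [278.5 253.6] [ 0.4833 -0.1361  0.0347]
transmitter 0.21 [277.2 191.2] [0.527  0.0895 0.0309]
transmitter_grip 0.43 [269.4 157. ] [0.5203 0.1249 0.1067]
coupling 0.9 [271.6 193. ] [0.514  0.0949 0.0247]
coupling 0.45 [335.5 321.1] [ 0.5425 -0.3267  0.0286]
coupling_mouth 0.65 [271.  159.2] [0.5232 0.1222 0.1018]
sleeve_top 0.97 [268.8 161.7] [0.5181 0.1259 0.0937]
stand 0.85 [337.1 322.7] [ 0.5453 -0.327   0.0239]
stand 0.79 [277.2 255.7] [ 0.4803 -0.1367  0.0304]
stand 0.58 [272.8 163.3] [0.5262 0.1189 0.0919]
stand 0.56 [323.7 277.9] [ 0.5519 -0.2226  0.0301]
[ 0.1666 -0.5241  0.2313] [[ 0.953  0.303 -0.   ]
 [ 0.303 -0.953 -0.   ]
 [-0.     0.    -1.   ]] [ 0.4141  0.2189 -0.1329] 0.08521604923057796 0.7
```

View pics/top1.png

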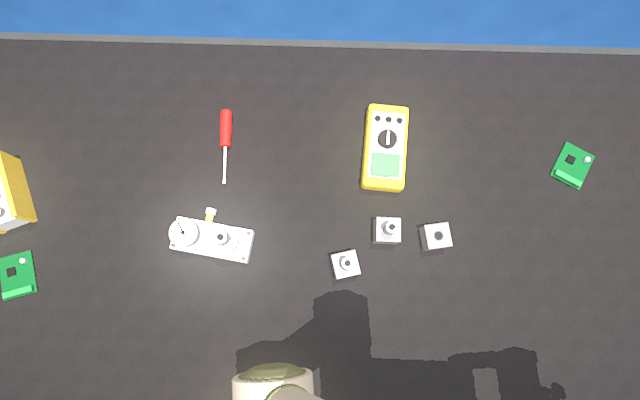

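View pics/side1.png

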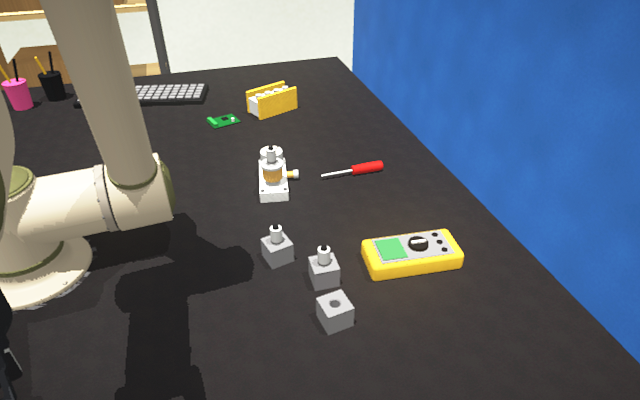

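```bash
python3 - <<'E'
from h import *
def circ(x,y):
    A=np.c_[2*x,2*y,np.ones_like(x)]; s=np.linalg.lstsq(A,x*x+y*y,rcond=None)[0]; return s[:2],np.sqrt(s[2]+s[0]**2+s[1]**2)
for n in ['top','side']:
    im=get(n); c=cloud(im); x,y,z=c[...,0],c[...,1],c[...,2]
    nr=np.hypot(x-.522,y-.125)<.05
    for lo,hi in [(.125,.132),(.119,.1235),(.080,.089)]:
        m=nr&(z>lo)&(z<hi); X=np.c_[x[m],y[m]].astype(np.float32)
        if len(X)>3: print(n,lo,len(X),X.mean(0),cv2.minEnclosingCircle(X),np.median(z[m]))
    for g in [(.545,-.286,'s1'),(.551,-.195,'s2'),(.4816,-.11,'s3'),(.5446,-.327,'s4')]:
        m=(np.hypot(x-g[0],y-g[1])<.045)&(z>.040)&(z<.050)
        if m.sum()>5:
            X=np.c_[x[m],y[m]].astype(np.float32); print(n,g[2],len(X),X.mean(0),cv2.minAreaRect(X),np.median(z[m]))
E
```

```text
top 0.125 42 [0.5263 0.1326] ((0.525687575340271, 0.1327539086341858), 0.008873634971678257) 0.12753014805353258
top 0.119 52 [0.5266 0.1329] ((0.526273250579834, 0.13244378566741943), 0.01191762089729309) 0.12180238903230345
top 0.08 445 [0.5253 0.1308] ((0.5266181826591492, 0.13246817886829376), 0.027917366474866867) 0.08500610664078656
top s1 529 [ 0.5488 -0.3012] ((0.5490984916687012, -0.3019365966320038), (0.04975711181759834, 0.05210212245583534), 8.996228218078613) 0.04502205009494398
top s2 434 [ 0.5582 -0.1972] ((0.5597766637802124, -0.19835951924324036), (0.049644045531749725, 0.050356414169073105), 89.08870697021484) 0.04514455763084235
top s3 473 [ 0.4855 -0.1101] ((0.48598048090934753, -0.11078876256942749), (0.049903810024261475, 0.05030394345521927), 14.065736770629883) 0.04517397780019872
top s4 439 [ 0.5485 -0.3062] ((0.5495127439498901, -0.30455324053764343), (0.04975711181759834, 0.04680366441607475), 8.996228218078613) 0.04502369007726792
side 0.125 18 [0.5269 0.1311] ((0.5258150100708008, 0.1323598325252533), 0.008612893521785736) 0.12791233969713023
side 0.119 2
[... 151 characters left out ...]
5, 0.13029013574123383), 0.02874027006328106) 0.08500291803085425
side s1 632 [ 0.5483 -0.3033] ((0.5491348505020142, -0.3017142713069916), (0.05123123899102211, 0.054173361510038376), 9.370983123779297) 0.04494305400481624
side s2 395 [ 0.5572 -0.2061] ((0.5595712065696716, -0.200060173869133), (0.05363494157791138, 0.05120309814810753), 88.55823516845703) 0.04507812915794651
side s3 337 [ 0.4844 -0.119 ] ((0.48554709553718567, -0.11121581494808197), (0.050977274775505066, 0.05303432419896126), 13.763996124267578) 0.04518350940048388
side s4 560 [ 0.5483 -0.308 ] ((0.5496513843536377, -0.3050844073295593), (0.051738008856773376, 0.046874843537807465), 7.5955657958984375) 0.04493289805564804
```

The top view shows the coupling at about (222,238), its gauge at (183,232) and the empty stand at (438,236). The side view agrees, with the coupling at (270,160) and the stand hole at (335,303). Next I need the block's heading.

```bash
python3 - <<'E'
from h import *
im=get('top'); c=cloud(im); x,y,z=c[...,0],c[...,1],c[...,2]
nr=np.hypot(x-.54,y-.21)<.05
m=nr&(z>.066)&(z<.076); X=np.c_[x[m],y[m]].astype(np.float32); print(cv2.minEnclosingCircle(X))
m=(np.hypot(x-.53,y-.17)<.12)&(z>.025)&(z<.034); X=np.c_[x[m],y[m]].astype(np.float32); print(cv2.minAreaRect(X))
E
```

```text
((0.5410402417182922, 0.2184348851442337), 0.02926165610551834)
((0.5470114946365356, 0.1669728010892868), (0.16493670642375946, 0.09923075139522552), 80.63063049316406)
```

>>> jog_arm(plan="0 0 0 2.71 -2.58 0 140;0 0 0 2.71 -2.58 0 140;0 0 0 2.71 -2.58 0 140;0 0 0 2.71 -2.58 0 140;0 0 0 2.71 -2.58 0 140;0 0 0 2.71 -2.58 0 140;0 0 0 2.71 -2.58 0 140;0 0 0 2.71 -2.58 0 140;0 0 0 2.71 -2.58 0 140;0 0 0 2.71 -2.58 0 140", grip_force=25)

```text
time_s: 1.68
position: [0.3472, -0.1945, 0.2316]
tool_rot: [[0.953, 0.303, 0.001], [0.303, -0.953, -0.001], [0.0, 0.001, -1.0]]
ft_force: [0.1, -0.7, 0.6]
grip_width: 0.0383
gripper_force: 0.0
```

>>> jog_arm(plan="0 0 0 2.71 -2.58 0 140;0 0 0 2.71 -2.58 0 140;0 0 0 2.71 -2.58 0 140;0 0 0 2.71 -2.58 0 140;0 0 0 2.71 -2.58 0 140;0 0 0 2.71 -2.58 0 140;0 0 0 2.71 -2.58 0 140;0 0 0 2.71 -2.58 0 140;0 0 0 2.71 -2.58 0 140;0 0 0 2.71 -2.58 0 140")

```text
time_s: 2.52
position: [0.5274, 0.1339, 0.2314]
tool_rot: [[0.953, 0.303, 0.0], [0.303, -0.953, -0.0], [0.0, 0.0, -1.0]]
ft_force: [0.4, -0.6, 0.6]
grip_width: 0.0389
gripper_force: 0.0
```

>>> jog_arm(plan="0 0 -6.95 0 0 0 140;0 0 -6.95 0 0 0 140;0 0 -6.95 0 0 0 140;0 0 -6.95 0 0 0 140;0 0 -6.95 0 0 0 140;0 0 -6.95 0 0 0 140;0 0 -6.95 0 0 0 140;0 0 -6.95 0 0 0 140;0 0 -6.95 0 0 0 140;0 0 0 0 0 0 140")

```text
time_s: 3.35
position: [0.5268, 0.1318, 0.2313]
tool_rot: [[0.166, 0.986, -0.0], [0.986, -0.166, -0.0], [-0.0, -0.0, -1.0]]
ft_force: [0.2, -0.3, 0.5]
grip_width: 0.0384
gripper_force: 0.0
```

```bash
python3 - <<'E'
from h import *
s=env.observe(); R=np.array(s['tool_rot']); print(s['position'],R,s['ft_force'],s['grip_width'])
print('tool delta cm',R.T@(np.array([.5264,.1323,.145])-s['position'])*100)
E
```

```text
[0.5268 0.1318 0.2313] [[ 0.1662  0.9861 -0.    ]
 [ 0.9861 -0.1662 -0.    ]
 [-0.     -0.     -1.    ]] [ 0.155  -0.3135  0.5284] 0.03840272487040454
tool delta cm [ 0.0403 -0.0484  8.6324]
```

>>> jog_arm(plan="0 0 0 0.04 -0.05 1.6 140;0 0 0 0 0 2 140;0 0 0 0 0 2 140;0 0 0 0 0 2 140;0 0 0 0 0 0.6 140;0 0 0 0 0 0 140;0 0 0 0 0 0 140")

```text
time_s: 3.93
position: [0.5268, 0.1323, 0.1501]
tool_rot: [[0.172, 0.985, 0.001], [0.985, -0.172, 0.0], [0.0, 0.001, -1.0]]
ft_force: [-0.0, -0.4, 1.7]
grip_width: 0.0384
gripper_force: 0.0
```

```bash
python3 - <<'E'
from h import *
for n,(u,v) in dict(top=(222,238),side=(270,150)).items():
    p=get(n)['pixels'][v-50:v+50,u-65:u+65,::-1]; cv2.imwrite(f'pics/{n}2.png',cv2.resize(p,None,fx=5,fy=5,interpolation=cv2.INTER_CUBIC))
a=[cv2.imread(f'pics/{n}2.png') for n in('side','top')]; cv2.imwrite('pics/both2.png',cv2.resize(np.hstack(a),(800,308)))
E
```

```text
(no output)
```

View pics/both2.png

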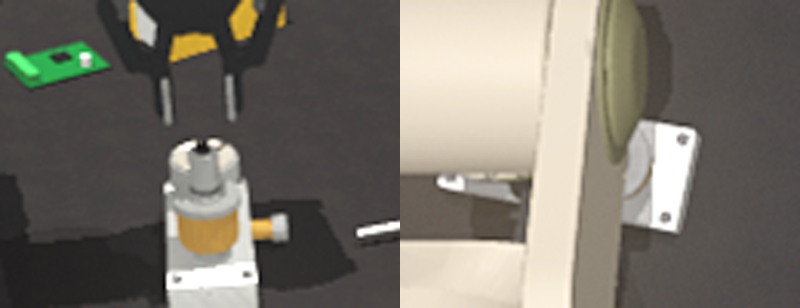

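Side crop: the fingers at x = 167 and 232 straddle the transmitter at 203. The small offset is perspective, so the gripper is centred.

>>> jog_arm(plan="0 0 0 0 0 1.5 140;0 0 0 0 0 1.5 140;0 0 0 0 0 1.5 140;0 0 0 0 0 0.5 140;0 0 0 0 0 0 140;0 0 0 0 0 0 140;0 0 0 0 0 0 140")

```text
time_s: 4.62
position: [0.527, 0.1323, 0.1005]
tool_rot: [[0.171, 0.985, 0.002], [0.985, -0.171, 0.0], [0.0, 0.002, -1.0]]
ft_force: [0.3, 0.7, 0.1]
grip_width: 0.0388
gripper_force: 0.0
```

>>> jog_arm(plan="0 0 0 0 0 0.15 140;0 0 0 0 0 0.15 140;0 0 0 0 0 0.15 140;0 0 0 0 0 0.15 140;0 0 0 0 0 0 140;0 0 0 0 0 0 140")

```text
time_s: 5.12
position: [0.5264, 0.1323, 0.0932]
tool_rot: [[0.17, 0.985, -0.0], [0.985, -0.17, 0.0], [-0.0, -0.0, -1.0]]
ft_force: [0.1, 0.8, -0.5]
grip_width: 0.0385
gripper_force: 0.0
```

>>> jog_arm(plan="0 0 0 0 0 0.1 140;0 0 0 0 0 0.1 140;0 0 0 0 0 0.1 140;0 0 0 0 0 0.1 140;0 0 0 0 0 0.1 140;0 0 0 0 0 0 140")

```text
time_s: 5.62
position: [0.5263, 0.1323, 0.0881]
tool_rot: [[0.17, 0.985, -0.0], [0.985, -0.17, -0.0], [-0.0, -0.0, -1.0]]
ft_force: [-0.2, -0.6, -0.2]
grip_width: 0.0385
gripper_force: 0.0
```

>>> jog_arm(plan="0 0 0 0 0 0.1 140;0 0 0 0 0 0.1 140;0 0 0 0 0 0.1 140;0 0 0 0 0 0.1 140;0 0 0 0 0 0 140;0 0 0 0 0 0 140")

```text
time_s: 6.12
position: [0.5264, 0.1323, 0.0843]
tool_rot: [[0.17, 0.985, -0.0], [0.985, -0.17, 0.0], [-0.0, -0.0, -1.0]]
ft_force: [-0.1, -0.1, 0.5]
grip_width: 0.0383
gripper_force: 0.0
```

>>> jog_arm(plan="0 0 0 0 0 0.1 140;0 0 0 0 0 0.1 140;0 0 0 0 0 0 140;0 0 0 0 0 0 140")

```text
time_s: 6.45
position: [0.5265, 0.1323, 0.0825]
tool_rot: [[0.17, 0.985, 0.0], [0.985, -0.17, 0.0], [0.0, 0.0, -1.0]]
ft_force: [0.1, -0.8, 3.4]
grip_width: 0.0387
gripper_force: 1.6
```

>>> jog_arm(plan="0 0 0 0 0 0.1 140;0 0 0 0 0 0.1 140;0 0 0 0 0 0 140;0 0 0 0 0 0 140")

```text
time_s: 6.78
position: [0.5265, 0.1323, 0.0805]
tool_rot: [[0.17, 0.985, 0.0], [0.985, -0.17, 0.0], [0.0, 0.0, -1.0]]
ft_force: [-1.0, 0.4, 4.6]
grip_width: 0.0386
gripper_force: 2.0
```

>>> jog_arm(plan="0 0 0 0 0 0.1 140;0 0 0 0 0 0.1 140;0 0 0 0 0 0 140;0 0 0 0 0 0 140")

```text
time_s: 7.12
position: [0.5265, 0.1323, 0.0785]
tool_rot: [[0.17, 0.985, 0.0], [0.985, -0.17, 0.0], [0.0, 0.0, -1.0]]
ft_force: [0.1, 0.9, 5.0]
grip_width: 0.0387
gripper_force: 2.3
```

>>> jog_arm(plan="0 0 0 0 0 0.1 140;0 0 0 0 0 0.1 140;0 0 0 0 0 0.1 140;0 0 0 0 0 0.05 140;0 0 0 0 0 0 140;0 0 0 0 0 0 140")

```text
time_s: 7.62
position: [0.5265, 0.1323, 0.0749]
tool_rot: [[0.17, 0.985, 0.0], [0.985, -0.17, 0.0], [0.0, 0.0, -1.0]]
ft_force: [-0.9, -0.3, 4.3]
grip_width: 0.0387
gripper_force: 2.2
```

>>> jog_arm(plan="0 0 0 0 0 0.03 140;0 0 0 0 0 0.03 140;0 0 0 0 0 0 140;0 0 0 0 0 0 140")

```text
time_s: 7.95
position: [0.5265, 0.1323, 0.0744]
tool_rot: [[0.17, 0.985, 0.0], [0.985, -0.17, 0.0], [0.0, 0.0, -1.0]]
ft_force: [-1.4, 0.1, 5.5]
grip_width: 0.0385
gripper_force: 2.9
```

>>> jog_arm(plan="0 0 0 0 0 0.03 140;0 0 0 0 0 0 140;0 0 0 0 0 0 140")

```text
time_s: 8.2
position: [0.5265, 0.1323, 0.0741]
tool_rot: [[0.17, 0.985, 0.0], [0.985, -0.17, 0.0], [0.0, 0.0, -1.0]]
ft_force: [0.2, 0.0, 6.1]
grip_width: 0.0382
gripper_force: 2.9
```

>>> jog_arm(plan="0 0 0 0 0 0.03 140;0 0 0 0 0 0 140;0 0 0 0 0 0 140")

```text
time_s: 8.45
position: [0.5265, 0.1323, 0.0738]
tool_rot: [[0.17, 0.985, 0.0], [0.985, -0.17, 0.0], [0.0, 0.0, -1.0]]
ft_force: [-0.9, -0.1, 6.8]
grip_width: 0.0385
gripper_force: 3.0
```

>>> jog_arm(plan="0 0 0 0 0 0.03 140;0 0 0 0 0 0 140;0 0 0 0 0 0 140")

```text
time_s: 8.7
position: [0.5265, 0.1323, 0.0737]
tool_rot: [[0.17, 0.985, 0.001], [0.985, -0.17, 0.0], [0.0, 0.001, -1.0]]
ft_force: [-0.6, -0.3, 7.8]
grip_width: 0.0387
gripper_force: 3.9
```

>>> jog_arm(plan="0 0 0 0 0 0.02 140;0 0 0 0 0 0 140;0 0 0 0 0 0 140")

```text
time_s: 8.95
position: [0.5265, 0.1323, 0.0737]
tool_rot: [[0.17, 0.985, 0.001], [0.985, -0.17, -0.0], [0.0, 0.001, -1.0]]
ft_force: [-1.5, 0.1, 9.6]
grip_width: 0.0386
gripper_force: 4.7
```

>>> jog_arm(plan="0 0 0 0 0 0.03 140;0 0 0 0 0 0 140;0 0 0 0 0 0 140;0 0 0 0 0 0 140;0 0 0 0 0 0 140;0 0 0 0 0 0 140;0 0 0 0 0 0 140;0 0 0 0 0 0 140;0 0 0 0 0 0 140;0 0 0 0 0 0 140")

```text
time_s: 9.78
position: [0.5266, 0.1323, 0.0737]
tool_rot: [[0.17, 0.985, 0.001], [0.985, -0.17, 0.0], [0.0, 0.001, -1.0]]
ft_force: [-2.4, -0.9, 11.9]
grip_width: 0.0385
gripper_force: 6.0
```

```bash
python3 - <<'E'
from h import *
im=get('side'); c=cloud(im); u,v=270,150
p=im['pixels'][v-45:v+45,u-60:u+60,::-1]; cv2.imwrite('pics/s3.png',cv2.resize(p,None,fx=6,fy=6,interpolation=cv2.INTER_CUBIC))
m=np.hypot(c[...,0]-.5265,c[...,1]-.132)<.011
print(np.sort(c[...,2][m])[::-1][:60]); print(env.observe()['ft_force'])
E
```

```text
[0.3748 0.3745 0.3743 0.3739 0.3736 0.3736 0.3731 0.3731 0.373  0.3726
 0.3723 0.1883 0.1827 0.1824 0.1802 0.1798 0.1796 0.1794 0.1777 0.1731
 0.1725 0.1724 0.1701 0.1656 0.1632 0.1609 0.1603 0.158  0.1576 0.1565
 0.1544 0.1527 0.1511 0.1508 0.1503 0.15   0.1495 0.136  0.1354 0.1353
 0.135  0.135  0.1349 0.1348 0.1346 0.1342 0.1339 0.1333 0.1331 0.1329
 0.1326 0.1323 0.1319 0.1315 0.1314 0.1311 0.1309 0.1307 0.1303 0.1302]
[-2.681  -1.0365 12.3746]
```

View pics/s3.png

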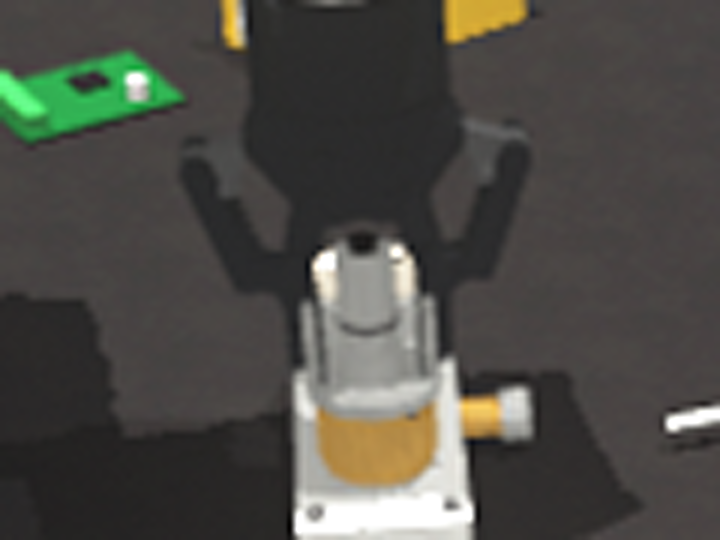

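The side crop shows the sleeve fully back and the transmitter top at (362,240), measured at z = 0.1355, so it is let go and has risen about 7.5 mm. Next: raise the gripper and grip the body.

>>> jog_arm(plan="0 0 0 0 0 -0.1 140;0 0 0 0 0 -0.3 140;0 0 0 0 0 -0.5 140;0 0 0 0 0 -0.6 140;0 0 0 0 0 -0.6 140;0 0 0 0 0 -0.5 140;0 0 0 0 0 -0.21 140;0 0 0 0 0 0 140;0 0 0 0 0 0 140")

```text
time_s: 10.58
position: [0.5263, 0.1323, 0.101]
tool_rot: [[0.17, 0.985, 0.0], [0.985, -0.17, 0.0], [0.0, 0.0, -1.0]]
ft_force: [-0.1, 0.6, 0.5]
grip_width: 0.0386
gripper_force: 0.0
```

```bash
python3 - <<'E'
from h import *
im=get('side'); c=cloud(im)
m=np.hypot(c[...,0]-.5265,c[...,1]-.132)<.006
z=c[...,2][m]; print(np.sort(z[z<.142])[::-1][:10]); print(env.observe()['ft_force'])
E
```

```text
[0.137  0.1361 0.1358 0.1349 0.1348 0.1344 0.1343 0.1342 0.1319 0.1311]
[-0.3781  0.9659  0.1679]
```

Still lifted. Close gradually with about 30 N.

>>> jog_arm(plan="0 0 0 0 0 0 160;0 0 0 0 0 0 172;0 0 0 0 0 0 178;0 0 0 0 0 0 184;0 0 0 0 0 0 190;0 0 0 0 0 0 200;0 0 0 0 0 0 200;0 0 0 0 0 0 200", grip_force=30)

```text
time_s: 11.3
position: [0.5264, 0.1323, 0.1009]
tool_rot: [[0.17, 0.985, -0.0], [0.985, -0.17, -0.0], [-0.0, -0.0, -1.0]]
ft_force: [0.1, -0.1, 0.3]
grip_width: 0.0231
gripper_force: 29.4
```

>>> jog_arm(plan="0 0 0 0 0 -0.05 200;0 0 0 0 0 -0.1 200;0 0 0 0 0 -0.1 200;0 0 0 0 0 -0.1 200")

```text
time_s: 11.63
position: [0.5264, 0.1323, 0.1045]
tool_rot: [[0.17, 0.985, -0.0], [0.985, -0.17, -0.0], [-0.0, -0.0, -1.0]]
ft_force: [-0.1, -0.0, -1.5]
grip_width: 0.0229
gripper_force: 29.5
```

>>> jog_arm(plan="0 0 0 0 0 -0.15 200;0 0 0 0 0 -0.15 200;0 0 0 0 0 -0.15 200;0 0 0 0 0 -0.15 200")

```text
time_s: 11.97
position: [0.5263, 0.1323, 0.1106]
tool_rot: [[0.17, 0.985, -0.0], [0.985, -0.17, 0.0], [0.0, -0.0, -1.0]]
ft_force: [-0.1, -0.1, -2.5]
grip_width: 0.023
gripper_force: 29.5
```

>>> jog_arm(plan="0 0 0 0 0 -0.2 200;0 0 0 0 0 -0.2 200;0 0 0 0 0 -0.2 200;0 0 0 0 0 -0.2 200;0 0 0 0 0 -0.2 200;0 0 0 0 0 -0.2 200;0 0 0 0 0 -0.2 200;0 0 0 0 0 -0.2 200")

```text
time_s: 12.63
position: [0.5264, 0.1323, 0.1266]
tool_rot: [[0.17, 0.985, -0.0], [0.985, -0.17, 0.0], [0.0, -0.0, -1.0]]
ft_force: [0.4, -1.0, -2.4]
grip_width: 0.0229
gripper_force: 29.5
```

>>> jog_arm(plan="0 0 0 0 0 -0.4 200;0 0 0 0 0 -0.6 200;0 0 0 0 0 -1 200;0 0 0 0 0 -1 200;0 0 0 0 0 -1.3 200;0 0 0 0 0 -1.3 200;0 0 0 0 0 -1 200;0 0 0 0 0 -0.5 200;0 0 0 0 0 0 200;0 0 0 0 0 0 200")

```text
time_s: 13.47
position: [0.5263, 0.1323, 0.1973]
tool_rot: [[0.17, 0.985, -0.0], [0.985, -0.17, -0.0], [-0.0, -0.0, -1.0]]
ft_force: [-0.9, -0.3, -1.7]
grip_width: 0.0227
gripper_force: 29.5
```

```bash
python3 - <<'E'
from h import *
im=get('side'); c=cloud(im); u,v=270,130
p=im['pixels'][v-50:v+70,u-60:u+60,::-1]; cv2.imwrite('pics/s4.png',cv2.resize(p,None,fx=5,fy=5,interpolation=cv2.INTER_CUBIC))
r=np.hypot(c[...,0]-.5265,c[...,1]-.132); z=c[...,2]
zz=z[(r>.016)&(r<.026)&(z>.07)&(z<.095)]; print('flange',np.median(zz),len(zz))
s=env.observe(); R=np.array(s['tool_rot']); print(s['position'],R,s['ft_force'],s['grip_width'],s['q'])
zz=z[(r<.01)&(z>.09)&(z<.22)]; print('lowest',np.sort(zz)[:12])
print('tool delta cm',R.T@(np.array([.5491,-.3018,s['position'][2]])-s['position'])*100)
E
```

```text
flange 0.08481386079842712 161
[0.5261 0.1323 0.1969] [[ 0.1705  0.9854 -0.0009]
 [ 0.9854 -0.1705 -0.    ]
 [-0.0002 -0.0009 -1.    ]] [ 0.0828  0.1283 -2.2609] 0.02328045119311501 [ 1.6062 22.6553 78.9269  0.0006 78.4712 11.4213]
lowest [0.1529 0.1551 0.1552 0.1555 0.1565 0.1575 0.1577 0.1579 0.1582 0.1585
 0.1593 0.1597]
tool delta cm [-42.383    9.6647  -0.0015]
```

View pics/s4.png

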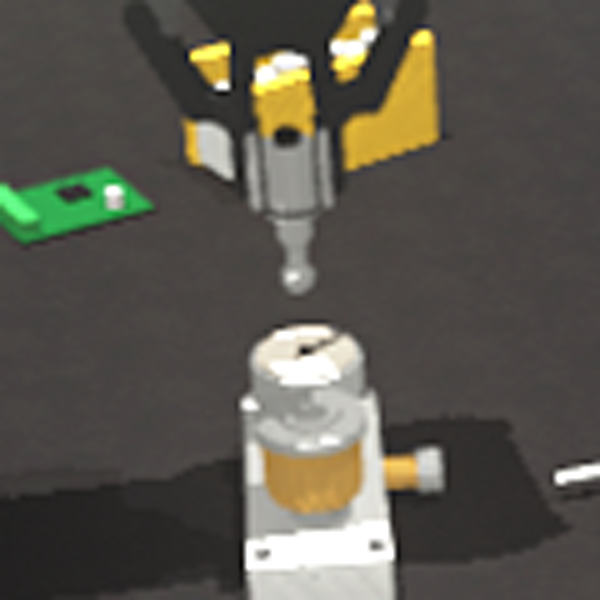

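The side crop shows the sleeve forward (flange at z = 0.085) and the transmitter hanging upright from the grip, its nose tip at (298,278). Moving over to the stand.

>>> jog_arm(plan="0 0 0 -1 0.23 0 200;0 0 0 -2 0.46 0 200;0 0 0 -3 0.68 0 200;0 0 0 -3.5 0.8 0 200;0 0 0 -3.5 0.8 0 200;0 0 0 -3.5 0.8 0 200;0 0 0 -3.5 0.8 0 200;0 0 0 -3.5 0.8 0 200;0 0 0 -3.5 0.8 0 200;0 0 0 -3.5 0.8 0 200")

```text
time_s: 14.35
position: [0.5424, -0.1826, 0.1968]
tool_rot: [[0.171, 0.985, -0.001], [0.985, -0.171, 0.0], [0.0, -0.001, -1.0]]
ft_force: [1.4, 1.0, -0.4]
grip_width: 0.023
gripper_force: 29.5
```

>>> jog_arm(plan="0 0 0 -3.5 0.8 0 200;0 0 0 -3.5 0.8 0 200;0 0 0 -2.5 0.55 0 200;0 0 0 -1.5 0.3 0 200;0 0 0 -0.4 0.04 0 200;0 0 0 0 0 0 200;0 0 0 0 0 0 200;0 0 0 0 0 0 200")

```text
time_s: 15.02
position: [0.5483, -0.2951, 0.1976]
tool_rot: [[0.169, 0.986, -0.0], [0.986, -0.169, 0.0], [0.0, -0.0, -1.0]]
ft_force: [0.2, 0.1, -1.1]
grip_width: 0.023
gripper_force: 29.6
```

```bash
python3 - <<'E'
from h import *
s=env.observe(); R=np.array(s['tool_rot']); print(s['position'],s['ft_force'],s['grip_width'])
print('tool delta cm',R.T@(np.array([.5491,-.3018,.13])-s['position'])*100)
E
```

```text
[ 0.5483 -0.2951  0.1976] [ 0.1936  0.1091 -1.0801] 0.022966913642074167
tool delta cm [-0.6534  0.1906  6.7604]
```

>>> jog_arm(plan="0 0 0 -0.3 0.1 1 200;0 0 0 -0.35 0.09 2 200;0 0 0 0 0 2 200;0 0 0 0 0 2 200;0 0 0 0 0 1.2 200;0 0 0 0 0 0.6 200;0 0 0 0 0 0 200;0 0 0 0 0 0 200;0 0 0 0 0 0 200")

```text
time_s: 15.77
position: [0.5494, -0.3035, 0.1104]
tool_rot: [[0.17, 0.985, 0.001], [0.985, -0.17, -0.001], [-0.001, 0.002, -1.0]]
ft_force: [-0.6, -0.1, -1.6]
grip_width: 0.0231
gripper_force: 29.6
```

```bash
python3 - <<'E'
from h import *
s=env.observe(); R=np.array(s['tool_rot']); print(s['position'],s['ft_force'],s['grip_width'])
print('tool delta cm',R.T@(np.array([.5491,-.3018,.10])-s['position'])*100)
im=get('side'); c=cloud(im); x,y,z=c[...,0],c[...,1],c[...,2]
m=(np.hypot(x-.549,y+.302)<.045)&(z>.042)&(z<.048); print(cv2.minAreaRect(np.c_[x[m],y[m]].astype(np.float32)))
u,v=335,295
p=im['pixels'][v-60:v+50,u-55:u+55,::-1]; cv2.imwrite('pics/s5.png',cv2.resize(p,None,fx=5,fy=5,interpolation=cv2.INTER_CUBIC))
E
```

```text
[ 0.5494 -0.3035  0.1104] [-0.5969 -0.1467 -1.568 ] 0.02306157522093168
tool delta cm [ 0.1598 -0.0647  1.0441]
((0.5492901802062988, -0.3017352223396301), (0.0510355681180954, 0.05228795111179352), 9.188531875610352)
```

View pics/s5.png

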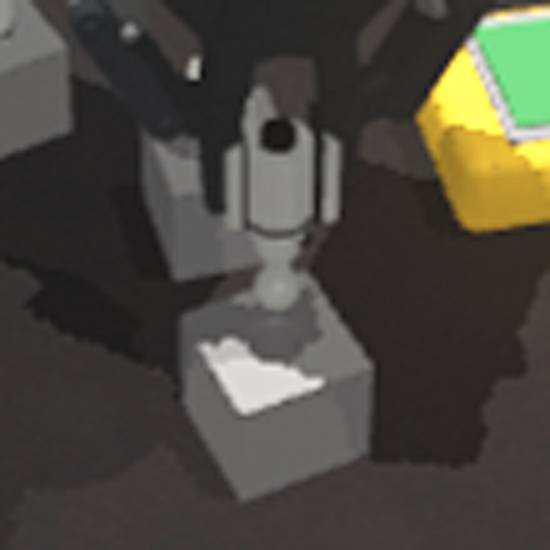

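The side crop shows the nose tip at (278,292), just above the hole at about (280,330), and upright. I'll trim 1.6 mm sideways, then lower.

>>> jog_arm(plan="0 0 0 0.16 -0.06 0 200;0 0 0 0 0 0 200;0 0 0 0 0 0.4 200;0 0 0 0 0 0.4 200;0 0 0 0 0 0 200;0 0 0 0 0 0 200;0 0 0 0 0 0 200")

```text
time_s: 16.4
position: [0.5486, -0.3018, 0.1013]
tool_rot: [[0.17, 0.985, -0.0], [0.985, -0.17, 0.0], [0.0, -0.0, -1.0]]
ft_force: [0.8, -0.1, -1.7]
grip_width: 0.023
gripper_force: 29.6
```

```bash
python3 - <<'E'
from h import *
s=env.observe(); R=np.array(s['tool_rot']); print(s['position'],s['ft_force'],s['grip_width'])
print('tool delta cm',R.T@(np.array([.5491,-.3018,.10])-s['position'])*100)
im=get('side')
T=np.linalg.inv(np.array(im['world_from_camera'])); f=200/np.tan(np.radians(im['fov_y']/2))
pr=lambda p:(lambda q:(q[0]/q[2]*f+im['cx'],q[1]/q[2]*f+im['cy']))(T@np.r_[p,1])
b=s['position']+np.array([0,0,-.0455+.08]); print('pred connector top',pr(b))
print(models.tip_of('side','transmitter_grip')[:3], pr(b-[0,0,.015]))
E
```

```text
[ 0.5486 -0.3018  0.1013] [ 0.7942 -0.068  -1.6741] 0.022971695219767996
tool delta cm [0.0044 0.0453 0.1334]
pred connector top (np.float64(335.21007962574896), np.float64(264.3604860877076))
[{'at': [334.7, 272.5], 'confidence': 0.72}] (np.float64(335.11879868123026), np.float64(271.1282882011894))
```

>>> jog_arm(plan="0 0 0 0 0.04 0.2 200;0 0 0 0 0 0.2 200;0 0 0 0 0 0.2 200;0 0 0 0 0 0.2 200;0 0 0 0 0 0.2 200;0 0 0 0 0 0 200")

```text
time_s: 17.0
position: [0.5489, -0.3017, 0.0909]
tool_rot: [[0.17, 0.985, -0.001], [0.985, -0.17, 0.001], [0.0, -0.001, -1.0]]
ft_force: [-0.2, 0.2, -1.5]
grip_width: 0.0233
gripper_force: 29.6
```

>>> jog_arm(plan="0 0 0 0 0 0.15 200;0 0 0 0 0 0.15 200;0 0 0 0 0 0.15 200;0 0 0 0 0 0.15 200;0 0 0 0 0 0 200;0 0 0 0 0 0 200")

```text
time_s: 17.5
position: [0.549, -0.3018, 0.0853]
tool_rot: [[0.17, 0.985, -0.0], [0.985, -0.17, 0.0], [0.0, -0.0, -1.0]]
ft_force: [-0.1, -0.3, -1.1]
grip_width: 0.0232
gripper_force: 29.6
```

Nose is in the hole with no side force.

>>> jog_arm(plan="0 0 0 0 0 0.2 200;0 0 0 0 0 0.2 200;0 0 0 0 0 0.2 200;0 0 0 0 0 0.2 200;0 0 0 0 0 0.2 200;0 0 0 0 0 0.2 200;0 0 0 0 0 0 200")

```text
time_s: 18.08
position: [0.5489, -0.3017, 0.0729]
tool_rot: [[0.17, 0.985, -0.0], [0.985, -0.17, 0.0], [0.0, -0.001, -1.0]]
ft_force: [0.1, 0.5, -1.6]
grip_width: 0.023
gripper_force: 29.6
```

>>> jog_arm(plan="0 0 0 0 0 0.2 200;0 0 0 0 0 0.2 200;0 0 0 0 0 0.2 200;0 0 0 0 0 0.2 200;0 0 0 0 0 0.2 200;0 0 0 0 0 0.2 200;0 0 0 0 0 0.2 200;0 0 0 0 0 0 200;0 0 0 0 0 0 200")

```text
time_s: 18.83
position: [0.549, -0.3018, 0.0593]
tool_rot: [[0.17, 0.985, -0.0], [0.985, -0.17, 0.0], [0.0, -0.0, -1.0]]
ft_force: [-0.9, 0.2, -0.8]
grip_width: 0.0229
gripper_force: 29.6
```

>>> jog_arm(plan="0 0 0 0 0 0.15 200;0 0 0 0 0 0.15 200;0 0 0 0 0 0.15 200;0 0 0 0 0 0.1 200;0 0 0 0 0 0.05 200;0 0 0 0 0 0 200")

```text
time_s: 19.33
position: [0.549, -0.3018, 0.0532]
tool_rot: [[0.17, 0.985, -0.0], [0.985, -0.17, 0.0], [0.0, -0.0, -1.0]]
ft_force: [0.1, -0.9, -1.0]
grip_width: 0.0231
gripper_force: 29.6
```

>>> jog_arm(plan="0 0 0 0 0 0.04 200;0 0 0 0 0 0.04 200;0 0 0 0 0 0 200;0 0 0 0 0 0 200")

```text
time_s: 19.67
position: [0.549, -0.3018, 0.0526]
tool_rot: [[0.17, 0.985, 0.0], [0.985, -0.17, -0.0], [-0.0, 0.0, -1.0]]
ft_force: [1.0, 0.5, -0.9]
grip_width: 0.023
gripper_force: 29.6
```

>>> jog_arm(plan="0 0 0 0 0 0.03 200;0 0 0 0 0 0.03 200;0 0 0 0 0 0 200;0 0 0 0 0 0 200")

```text
time_s: 20.0
position: [0.549, -0.3018, 0.052]
tool_rot: [[0.17, 0.985, -0.0], [0.985, -0.17, 0.0], [0.0, -0.0, -1.0]]
ft_force: [0.4, 0.4, -1.8]
grip_width: 0.0229
gripper_force: 29.6
```

>>> jog_arm(plan="0 0 0 0 0 0.03 200;0 0 0 0 0 0.03 200;0 0 0 0 0 0 200;0 0 0 0 0 0 200")

```text
time_s: 20.33
position: [0.549, -0.3018, 0.0514]
tool_rot: [[0.17, 0.985, -0.0], [0.985, -0.17, 0.0], [0.0, -0.0, -1.0]]
ft_force: [0.0, 0.7, -0.9]
grip_width: 0.023
gripper_force: 29.6
```

>>> jog_arm(plan="0 0 0 0 0 0.03 200;0 0 0 0 0 0 200;0 0 0 0 0 0 200")

```text
time_s: 20.58
position: [0.5491, -0.3018, 0.0513]
tool_rot: [[0.17, 0.985, 0.0], [0.985, -0.17, -0.0], [-0.0, 0.0, -1.0]]
ft_force: [-0.6, 0.6, 0.8]
grip_width: 0.0228
gripper_force: 29.9
```

>>> jog_arm(plan="0 0 0 0 0 0.03 200;0 0 0 0 0 0 200;0 0 0 0 0 0 200")

```text
time_s: 20.83
position: [0.5491, -0.3018, 0.0512]
tool_rot: [[0.17, 0.985, 0.0], [0.985, -0.17, -0.0], [-0.0, 0.0, -1.0]]
ft_force: [-1.3, 0.8, 5.1]
grip_width: 0.0233
gripper_force: 30.1
```

Shoulder is home. Relax, open, and retreat.

>>> jog_arm(plan="0 0 0 0 0 -0.03 200;0 0 0 0 0 0 182;0 0 0 0 0 0 174;0 0 0 0 0 0 160;0 0 0 0 0 0 140;0 0 0 0 0 0 130;0 0 0 0 0 0 130;0 0 0 0 0 0 130")

```text
time_s: 21.5
position: [0.5491, -0.3018, 0.0511]
tool_rot: [[0.17, 0.985, 0.0], [0.985, -0.17, 0.0], [0.0, 0.0, -1.0]]
ft_force: [-0.5, -0.2, -0.8]
grip_width: 0.0414
gripper_force: 0.0
```

>>> jog_arm(plan="0 0 0 0 0 -0.5 130;0 0 0 0 0 -1 130;0 0 0 0 0 -1.5 130;0 0 0 0 0 -2 130;0 0 0 0 0 -2.5 130;0 0 0 0 0 -3 130;0 0 0 0 0 -3 130;0 0 0 0 0 -2 130;0 0 0 0 0 0 130;0 0 0 0 0 0 130")

```text
time_s: 22.33
position: [0.5492, -0.3019, 0.2079]
tool_rot: [[0.17, 0.985, 0.002], [0.985, -0.17, -0.002], [-0.002, 0.003, -1.0]]
ft_force: [-0.1, -0.3, -1.1]
grip_width: 0.0419
gripper_force: 0.0
```

```bash
python3 - <<'E'
from h import *
s=env.observe(); print(s['time_s'],s['position'],s['ft_force'],s['grip_width'])
im=get('side'); c=cloud(im); x,y,z=c[...,0],c[...,1],c[...,2]
r=np.hypot(x-.549,y+.302)
zz=z[(r<.011)&(z>.06)&(z<.12)]; print('top',np.sort(zz)[::-1][:20])
m=(r<.013)&(z>.078)&(z<.0825); print('body top',np.median(z[m]),c[m].mean(0))
r=np.hypot(x-.5265,y-.132); print('flange',np.median(z[(r>.016)&(r<.026)&(z>.07)&(z<.095)]))
u,v=310,255
p=im['pixels'][v-150:v+100,u-160:u+160,::-1]; cv2.imwrite('pics/s6.png',cv2.resize(p,None,fx=2.4,fy=2.4,interpolation=cv2.INTER_CUBIC))
E
```

```text
22.3333 [ 0.5492 -0.3019  0.2079] [-0.1365 -0.289  -1.068 ] 0.04190448602371009
top [0.0868 0.0866 0.0862 0.0859 0.0858 0.0858 0.0857 0.0856 0.0854 0.0854
 0.0854 0.0853 0.0853 0.0851 0.085  0.085  0.0848 0.0848 0.0847 0.0847]
body top 0.07974764530729894 [ 0.5477 -0.3039  0.0798]
flange 0.0845529608709546
```

View pics/s6.png

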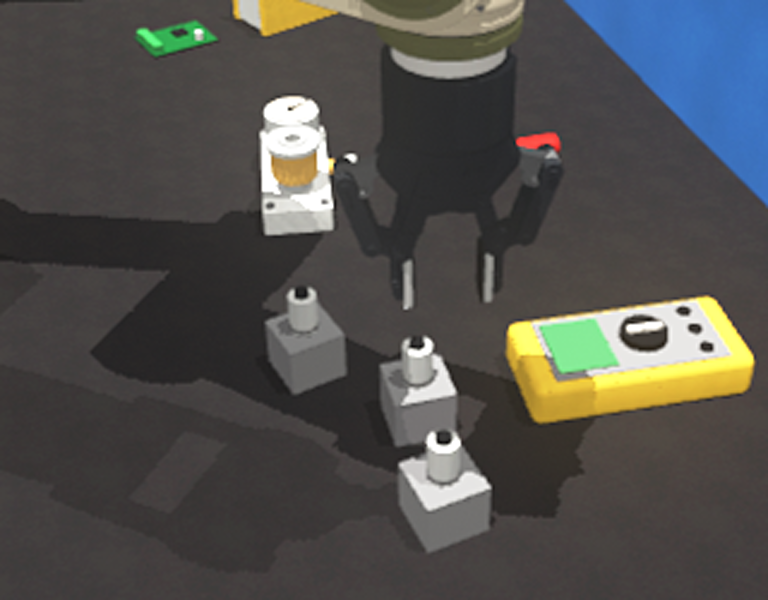

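The picture shows the transmitter seated upright in the stand at (443,455), with its top at z = 0.085. The coupling at (293,145) is empty with its sleeve forward, everything else is undisturbed, and the gripper is clear.

```bash
python3 -c "
from rig import job; print(job.close_job())"
```

```text
the job is handed in; nothing more can be done
None
```

The transmitter is uncoupled and stands fully home in the empty grey stand, let go; the sleeve is forward again, the highest force I read was about 12 N, nothing else was touched, and I handed the job in at about 22 s.

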